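Relay test: seat the relay, hold the bayonet cap at half turn

ROBOT

A 6-joint arm with a two-finger parallel gripper is mounted at the origin on the work surface. World frame = base frame: x ahead of the robot, y to its left, z up, the work surface at z = 0. Lengths are in m, angles in degrees, forces in N, time in s.
With the tool pointing down it reaches from about 0.25 to 0.8 m from the base axis. Payload 8.5 kg.
Tool frame: the origin (TCP) lies midway between the tips of the shut fingers; the grasp point (between the pads) lies 19 mm behind it; z points along the fingers, y is the direction in which the jaws open and shut (so a half turn about z gives the same grasp; the last joint's range is limited). The gripper opens to 85 mm and grips with 20 to 120 N. Pads are 22 mm wide; open, the fingers measure 114 mm over their backs; the gripper's body (76 mm by 85 mm) begins 54 mm behind the grasp point. The pads swing forward as they close: fully open they stand 13 mm farther back than shut.
Start: joints at [69.614, 13.648, -0.773, 75.585, 0, 90], TCP at [0.183, 0.492, 0.231] pointing down, gripper open.
Joint ranges: [-152.45, 152.45], [-59.26, 108.67], [-65.41, 83.53], [-104.44, 129.93], [-82.83, 76.93], [-180, 180]. Speed limits (degrees/s): [127.2, 127.2, 159.86, 180, 180, 180].

INTERFACE

Orientations are given as [roll, pitch, yaw] about the fixed x, y, z axes, in that order (R = Rz(yaw) Ry(pitch) Rx(roll)).
In Python, from bench import status, read_camera, ticket gives the robot as it stands.
- The arm moves only by the tool arm_command, never from a script. Its argument "series" is a list of rows, each a list of 7 numbers: the shift along the world's x, y, z in cm, then the turn, a rotation vector about the world's x, y, z in degrees, then the closure in counts, from 0 (fully open) to 255 (shut). In form: [[tx, ty, tz, ax, ay, az, hand], ...]. A call has 1 to 12 rows; each row is the pose to reach, as a shift and turn from the pose commanded when the call began; what a row does not reach only later rows make up. A row lasts 1/8 s, in which the tool goes at most 62.5 mm and 10.7 degrees, less where a joint would pass 70% of its speed; a pose out of reach is approached as far as the arm can. A call with a gripper value outside its range is refused whole. The fingers move at their own pace and stop on an object; the grip force is fixed at half the most. Time passes only in rows, so rows that repeat a pose let the fingers close. It gives the time, the measured TCP pose, the force and the opening at its end, in the units of the state.
- status.state(): the state, without advancing time (a new reading comes with each control period).
- read_camera(name): name is "scene" or "side" or "wrist"; returns a dict with "img" (480x640x3 uint8, red, green, blue), "vertical_fov" (degrees; the focal length in pixels is half the picture's height over the tangent of half this angle, whatever the lens; pixels are square), "cx", "cy" (the principal point, pixels), "k1" (the pictures are not rectified: a ray, as slopes to the right and down, at radius r is drawn at 1 + k1 r^2 times it, then the intrinsics apply), "world_from_camera" (4x4, takes a point from camera to world coordinates); the wrist camera has in their place "T_tool_cam" (4x4, takes a point from camera to tool coordinates, whose origin is the TCP and whose axes are the flange's). Camera axes: x right, y down, z forward; pixel columns grow to the right and rows downward; lengths in m; the calibration is good to about 2 mm. A picture is of the moment at which its call begins: read the wrist's pose just before it. There is no depth.
- ticket.sign_off(): hands the job in, once; it reports no verdict.
The state is a dict: "time_s": time; "joint_positions": joint angles; "joint_velocities": joint speeds; "effort": joint torques, N m; "ee_pos": TCP position; "tool_rot": TCP orientation; "wrist_force": force on the tool from outside, world axes, zero at the start; "ft_torque": the same for the moment, N m; "gripper_width": finger opening in m.
Only numpy, scipy, OpenCV 4.12 (cv2) and the standard library are available. Lean on these libraries where they do the work, as an engineer would, in place of code of your own. Each camera call takes 0.05 s, during which the arm holds its last target.

TASK

Test a relay: plug it upright and fully home into the rectangular socket of the test box and let go of it; then lower the bayonet cap into the round collar with its lugs through the two notches, press it down against its spring and turn it clockwise (seen from above) to the halfway test position at 45 degrees, its bar pointing at the single raised ribs, without ever turning it on to the lock click near 90. Finish while still gripping the cap there, keeping it steady, and leave the other things on the bench where they are.

Things in the scene. Friction and masses are not known exactly. Their poses are not given: they have to be found in the camera images.
- tester: the fixed test box, a flat cream plastic box 150 (x) x 240 (y) x 30 mm; origin at the centre of its underside, on the bench. The collar stands on it at its own y = +58 mm, the socket at y = -58 mm. Its x axis is the line through the collar's two notches
- collar (a point): centre of the collar's mouth, level with its rim (54 mm above the bench); axes as the test box. Black round collar 84 mm across; its metal rim flange has a 52 mm hole, is 6 mm thick, and has two notches about 13 mm wide, out to radius 34 mm, at the box's +x and -x. Below it is a round space of radius 34 mm in which the lugs turn
- halfway (a point): outer end of one of the two single raised ribs on the box beside the collar, 45 degrees clockwise (seen from above) from the notches: the halfway test position of the cap's bar and lugs
- lock (a point): middle of one of the two pairs of raised ribs beside the collar, 90 degrees clockwise from the notches. From about 84 degrees the lugs snap up into 2 mm deep lock pockets. Inner stops allow only clockwise turning, from the notches to just past here
- contact (a joint): sprung round brass contact inside the collar, 32 mm across: how far (m) it is pressed down, 0 to 0.009. Free, its top is 7 mm below the mouth; it pushes the cap up with 3 N at first and 5 N when the cap is pressed right down (0.007)
- socket (a point): centre of the socket's mouth, level with the top of the socket block (46 mm above the bench); axes as the test box. Grey block 56 (x) x 52 (y) x 16 mm with a rectangular hole 28 (x) x 20 (y) mm, 14 mm deep, mouth chamfered 1.5 mm
- cap: bayonet cap, 0.1 kg, upright; origin at the centre of its underside. Metal neck 48 mm across, 14 mm long, two lugs 8 mm wide, 5 mm tall at its foot, out to radius 31 mm along its +x and -x; metal disc 74 mm across, 14 to 20 mm up; black grip bar 58 (x) x 14 (y) mm, 20 to 48 mm up. Either way round fits. Pressed right down: origin 14 mm below the mouth; let up under the flange: 11 mm
- lug (a point): outer face of one of the cap's two lugs, 31 mm from its axis along the cap's +x, 2.5 mm above its underside
- relay: the relay, 0.07 kg, a block standing upright on its plug foot; origin at the centre of the foot's underside. Foot 26 (x) x 18 (y) x 12 mm tall, black; above it the housing 34 (x) x 30 (y) mm, from 12 to 52 mm above the origin. Either way round fits. Fully home, the housing rests on the socket block, origin 12 mm below the mouth
- multimeter: bystander: flat black meter 75 x 150 x 45 mm, origin under its centre
- spool: bystander: metal wire spool 54 mm across, 34 mm tall, origin under its centre
- screwdriver: bystander: screwdriver 160 mm long lying along its x, handle to -x, origin under its middle
- bulb: bystander: white lamp bulb standing on its base, 60 mm across, 87 mm tall, origin under its centre
- bitcase: bystander: round case 48 mm across, 100 mm tall, origin under its centre
- partsbin: bystander: open divided tray 90 x 130 x 30 mm, origin under its centre
Not all that is in view belongs to the job. What is shaped like the relay but green or orange is not meant. Leave any blue or pink look-alike of the cap alone.

How it is judged:
By the outcome, as a careful person would: the job done as asked, in the order asked, and still so for the second after the job is handed in, while the arm keeps its last pose, push and grip.
It also fails if it takes over 64 s, if anything falls off the work surface, if the arm or the gripper's body presses on something with over 40 N, if the wrist force passes 120 N, or if a joint passes its speed limit or range.

## Working session

There is one attempt and no reset: what is moved stays moved. The work goes in short steps, Python scripts to look and compute and a tool call to move; the robot and the scene stay as the last step left them, time stands still between calls to the robot, and variables do not carry over. Pictures are saved under pics/ and viewed, and the job is handed in when it is done.

Besides the shell and the picture viewer there is one more tool, called after "Call:" as name([rows], argument=value, ...), one row to a line, values as JSON. arm_command: Moves the arm, as the interface text tells. Its arguments: {"type":"object","properties":{"series":{"type":"array"}},"required":["series"]}

```bash
ls; mkdir -p pics; cat > h.py <<'E'
import numpy as np, cv2, json
from bench import status, read_camera, ticket
from scipy.spatial.transform import Rotation as R
def grab(n,f):
    s=status.state(); c=read_camera(n); cv2.imwrite(f'pics/{f}.png',c['img'][:,:,::-1])
    d={k:(np.array(v).tolist()) for k,v in c.items() if k!='img'}
    if 'T_tool_cam' in d:
        T=np.eye(4);T[:3,:3]=R.from_euler('xyz',s['tool_rot'],degrees=True).as_matrix();T[:3,3]=s['ee_pos']
        d['world_from_camera']=(T@np.array(c['T_tool_cam'])).tolist()
    json.dump(d,open(f'pics/{f}.json','w')); return c['img'][:,:,::-1].copy()
def cam(f): return json.load(open(f'pics/{f}.json'))
def ray(f,uv):
    d=cam(f); fl=240/np.tan(np.radians(d['vertical_fov']/2)); k=d['k1']
    K=np.array([[fl,0,d['cx']],[0,fl,d['cy']],[0,0,1.]])
    p=cv2.undistortPoints(np.array(uv,float).reshape(-1,1,2),K,np.array([k,0,0,0,0.])).reshape(-1,2)
    T=np.array(d['world_from_camera']); v=np.c_[p,np.ones(len(p))]@T[:3,:3].T
    return T[:3,3],v
def onz(f,uv,z):
    o,v=ray(f,uv); return o+v*((z-o[2])/v[:,2])[:,None]
def proj(f,P):
    d=cam(f); fl=240/np.tan(np.radians(d['vertical_fov']/2)); T=np.linalg.inv(np.array(d['world_from_camera']))
    q=np.atleast_2d(P)@T[:3,:3].T+T[:3,3]; s=q[:,:2]/q[:,2:]; r2=(s**2).sum(1,keepdims=True)
    return s*(1+d['k1']*r2)*fl+[d['cx'],d['cy']]
def tri(f1,u1,f2,u2):
    o1,v1=ray(f1,u1);o2,v2=ray(f2,u2);v1=v1[0];v2=v2[0]
    a=np.linalg.lstsq(np.c_[v1,-v2],o2-o1,rcond=None)[0];p=o1+a[0]*v1;q=o2+a[1]*v2
    return (p+q)/2,np.linalg.norm(p-q)
E
python3 - <<'E'
from h import *
print(status.state())
for n in('scene','side','wrist'):
    grab(n,n+'0'); d=cam(n+'0'); print(n,{k:np.round(v,3).tolist() for k,v in d.items()})
E
```

```text
pics
{'time_s': 0.0, 'joint_positions': array([ 6.96155490e+01,  1.36803812e+01, -8.17398967e-01,  7.55833551e+01,
       -1.36320262e-03,  8.99984697e+01]), 'joint_velocities': array([ 0.03005655,  0.03162937,  0.06122979,  0.01056275,  0.01549593,
       -0.0039938 ]), 'effort': array([ 2.48260294e-03, -5.38771212e+01,  3.46435440e+01,  1.85849983e-02,
       -6.09538233e-05, -2.64318265e-05]), 'ee_pos': array([0.18272975, 0.49173295, 0.23067979]), 'tool_rot': array([-1.79918865e+02,  1.36103420e-03,  1.59617081e+02]), 'wrist_force': array([-0.60891482,  0.78585412,  0.18070654]), 'ft_torque': array([ 0.00332356, -0.0095327 , -0.00614751]), 'gripper_width': 0.08563983716312443}
scene {'vertical_fov': 54.144, 'cx': 322.145, 'cy': 241.324, 'k1': 0.029, 'world_from_camera': [[-0.244, 0.775, -0.584, 1.107], [0.97, 0.186, -0.158, 0.144], [-0.014, -0.605, -0.796, 0.801], [0.0, 0.0, 0.0, 1.0]]}
side {'vertical_fov': 42.097, 'cx': 330.668, 'cy': 249.265, 'k1': 0.032, 'world_from_camera': [[0.816, -0.382, 0.434, 0.021], [-0.577, -0.517, 0.632, -0.846], [-0.017, -0.766, -0.643, 0.905], [0.0, 0.0, 0.0, 1.0]]}
wrist {'vertical_fov': 64.036, 'cx': 324.322, 'cy': 239.621, 'k1': -0.003, 'T_tool_cam': [[-0.001, -0.961, -0.278, 0.071], [1.0, -0.001, -0.0, -0.0], [-0.0, -0.278, 0.961, -0.143], [0.0, 0.0, 0.0, 1.0]], 'world_from_camera': [[0.35, 0.9, 0.26, 0.117], [0.937, -0.336, -0.098, 0.516], [-0.001, 0.278, -0.961, 0.373], [0.0, 0.0, 0.0, 1.0]]}
```

View pics/scene0.png

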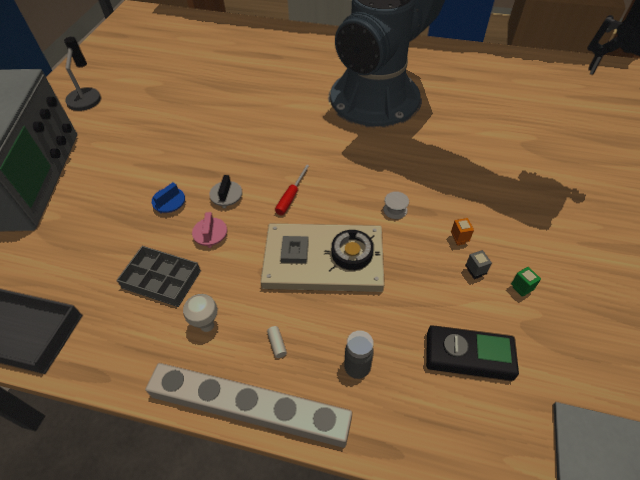

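View pics/side0.png

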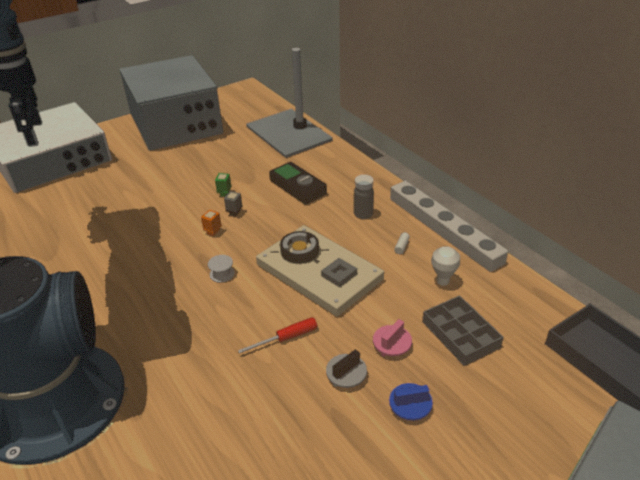

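View pics/wrist0.png

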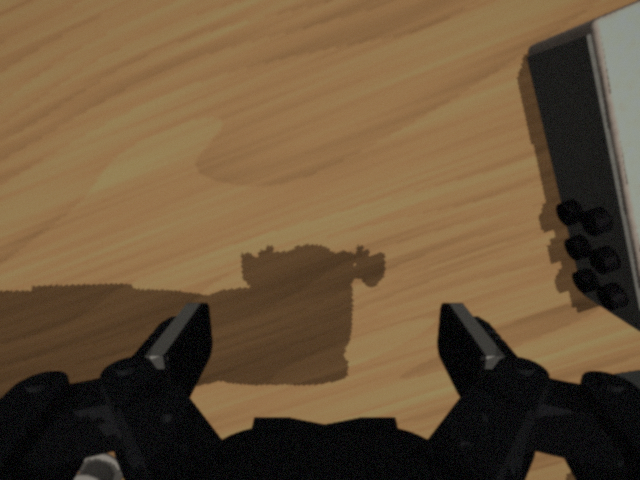

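Scene view, relay candidates: orange (462,231), grey/black-footed (479,264) and green (526,281). The grey one is the relay, since green and orange are excluded. Cap candidates: blue (168,199), metal with a black bar (226,191) and pink (209,231). The metal one is the cap. The tester is at about (323,257).

```bash
python3 - <<'E'
from h import *
a=cv2.imread('pics/scene0.png');b=cv2.imread('pics/side0.png')
A=cv2.resize(a[215:300,440:545],(400,324),interpolation=3);B=cv2.resize(a[165:250,140:245],(400,324),interpolation=3)
cv2.imwrite('pics/crop1.png',np.hstack([A,B]))
cv2.imwrite('pics/crop2.png',cv2.resize(a[215:300,255:395],(800,486),interpolation=3))
print('relay',tri('scene0',[480,258],'side0',[234,197]))
print('cap',onz('scene0',[226,194],.017),onz('side0',[347,373],.017))
print('collar',onz('scene0',[352,249],.054),onz('side0',[300,246],.054))
print('sock',onz('scene0',[295,248],.046),onz('side0',[340,271],.046))
print(onz('scene0',[[276,226],[380,228],[383,284],[265,280]],.03))
for n,p,z in(('spool',(397,200),.034),('orange',(462,222),.052),('green',(527,275),.052),('pink',(209,236),.017),('blue',(168,203),.017)): print(n,onz('scene0',p,z))
E
```

```text
relay (array([0.52606983, 0.2996082 , 0.04630088]), np.float64(0.007713608385543845))
cap [[ 0.45293374 -0.25759619  0.017     ]] [[ 0.44488583 -0.27120508  0.017     ]]
collar [[0.56483116 0.05716195 0.054     ]] [[0.54880405 0.03882894 0.054     ]]
sock [[ 0.58315322 -0.05490911  0.046     ]] [[ 0.57600381 -0.06935155  0.046     ]]
[[ 0.5258194  -0.11431001  0.03      ]
 [ 0.4801431   0.10019101  0.03      ]
 [ 0.61515225  0.12942983  0.03      ]
 [ 0.65987614 -0.0943839   0.03      ]]
spool [[0.39722108 0.12298327 0.034     ]]
orange [[0.44362824 0.2615952  0.052     ]]
green [[0.54601349 0.38770482 0.052     ]]
pink [[ 0.57517028 -0.24865753  0.017     ]]
blue [[ 0.50897569 -0.3740712   0.017     ]]
```

View pics/crop1.png

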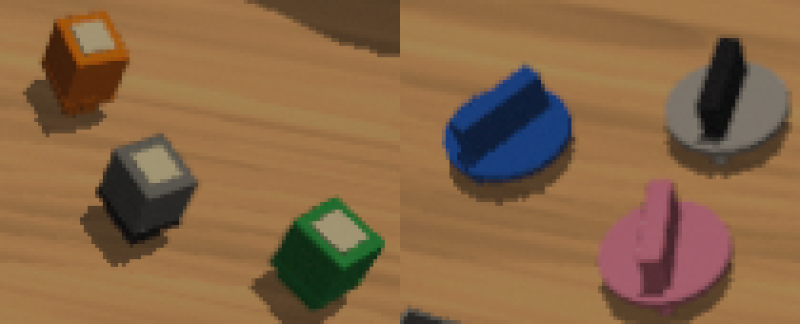

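View pics/crop2.png

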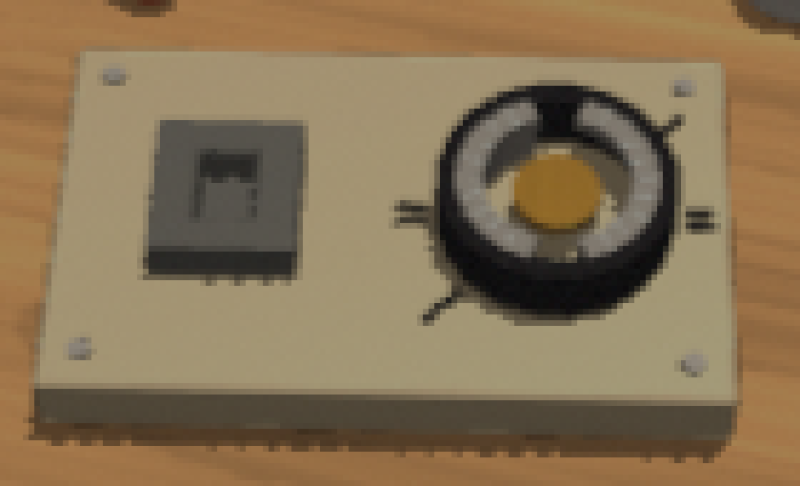

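```bash
python3 - <<'E'
from h import *
c=onz('scene0',[[269,224],[381.3,226.3],[383.6,285.3],[261.7,283]],.03);print(c,c.mean(0),[np.linalg.norm(c[i]-c[i-1]) for i in range(4)])
for f in('scene0','side0'):
    print(f,proj(f,[[.18273,.49173,.2307],[0,0,0]]))
    i=cv2.imread(f'pics/{f}.png')
    p=proj(f,[[.18273,.49173,.2307]])[0]
    cv2.circle(i,tuple(int(x) for x in p),3,(0,0,255),1)
    cv2.imwrite(f'pics/m_{f}.png',cv2.resize(i[0:180,540:640] if f=='scene0' else i[60:240,0:100],(400,720)))
a=np.hstack([cv2.imread('pics/m_scene0.png'),cv2.imread('pics/m_side0.png')]);cv2.imwrite('pics/m.png',a[:600])
E
```

```text
[[ 0.52405459 -0.13043369  0.03      ]
 [ 0.47497528  0.10205778  0.03      ]
 [ 0.61777507  0.1310342   0.03      ]
 [ 0.6678968  -0.09843156  0.03      ]] [0.57117544 0.00105668 0.03      ] [np.float64(0.14735913828921676), np.float64(0.23761536533713323), np.float64(0.14571002636118982), np.float64(0.23487597676464578)]
scene0 [[611.76986194  85.5441154 ]
 [373.24441533  96.99984673]]
side0 [[ 37.4447869  138.85086424]
 [ 52.15524726 399.22716579]]
```

View pics/m.png

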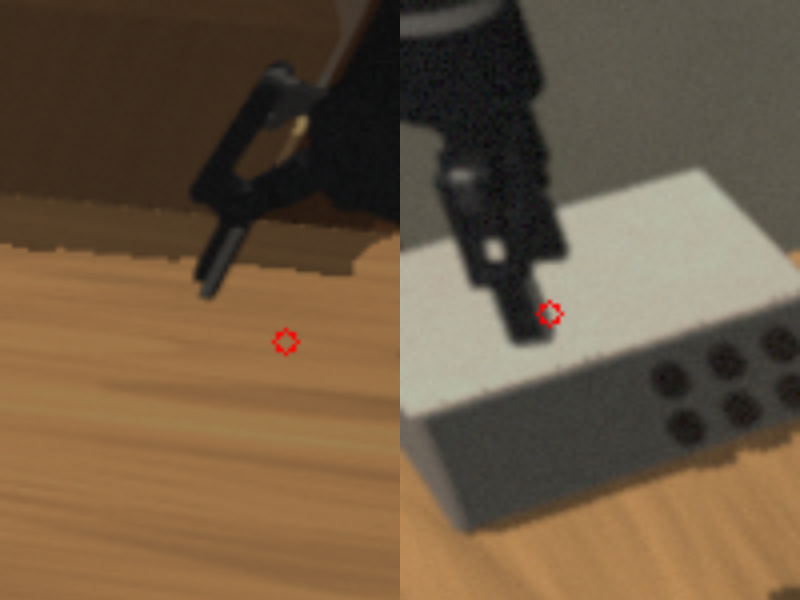

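Call:
arm_command([
  [5,-2.8,0,0,0,0,0],
  [11,-6,0,0,0,0,0],
  [17,-9.3,0,0,0,0,0],
  [23,-12.5,0,0,0,0,0],
  [29,-16,0,0,0,0,0],
  [33,-18.5,-1,0,0,0,0],
  [34,-19,-2,0,0,0,0],
  [34,-19,-2,0,0,0,0],
])

```text
time_s: 1.15
ee_pos: [0.523, 0.3011, 0.2096]
tool_rot: [-179.9, -0.1, 159.5]
wrist_force: [-0.6, 0.5, 0.8]
gripper_width: 0.0858
```

```bash
python3 - <<'E'
from h import *
s=status.state();print(s['time_s'],s['ee_pos'],s['tool_rot'],s['joint_positions'])
grab('wrist','w1')
E
```

```text
1.15 [0.52297689 0.30106377 0.20962172] [-1.79876692e+02 -1.12100683e-01  1.59489747e+02] [2.99238770e+01 2.19652168e+01 8.09164240e+00 7.62928872e+01
 7.87444548e-03 5.04339977e+01]
```

View pics/w1.png

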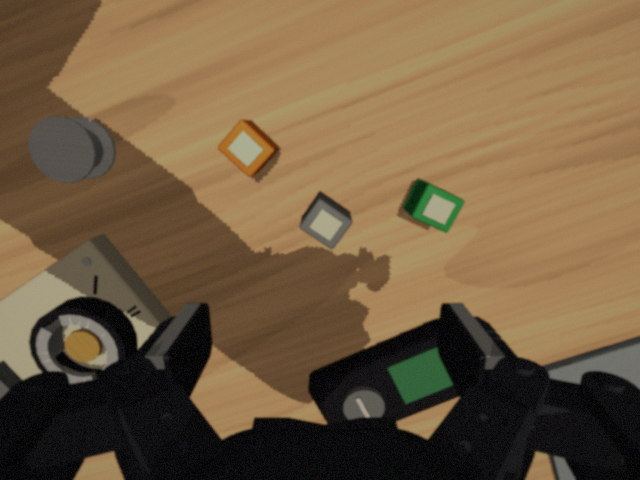

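The wrist view shows the grey relay at (326,223), between orange (247,148) and green (437,207). Next I measure its top face.

```bash
python3 - <<'E'
from h import *
i=cv2.imread('pics/w1.png')
c=i[180:260,290:362]
b=cv2.resize(c,None,fx=7,fy=7,interpolation=cv2.INTER_CUBIC)
cv2.imwrite('pics/w1c.png',b)
# white label
m=(cv2.cvtColor(c,cv2.COLOR_BGR2GRAY)>140)&(cv2.cvtColor(c,cv2.COLOR_BGR2HSV)[...,1]<70)
m=m.astype(np.uint8)*255
cs=max(cv2.findContours(m,0,1)[0],key=cv2.contourArea)
r=cv2.minAreaRect(cs);print(r,cv2.contourArea(cs))
bp=cv2.boxPoints(r)+[290,180];P=onz('w1',bp,.052);print(P,P.mean(0))
for k in range(4):
    d=P[k]-P[k-1];print(np.linalg.norm(d),np.degrees(np.arctan2(d[1],d[0])))
E
```

```text
((35.615379333496094, 44.57691955566406), (24.406808853149414, 21.355958938598633), 33.6900634765625) 484.5
[[0.52351512 0.28761732 0.052     ]
 [0.51323922 0.30171647 0.052     ]
 [0.52932679 0.31308366 0.052     ]
 [0.53992066 0.29899504 0.052     ]] [0.52650045 0.30035312 0.052     ]
0.019964824937782576 -145.25755375645758
0.017446492331500096 126.08570816930268
0.01969829317501397 35.24434382097857
0.017627225563739277 -53.058851511562686
```

View pics/w1c.png

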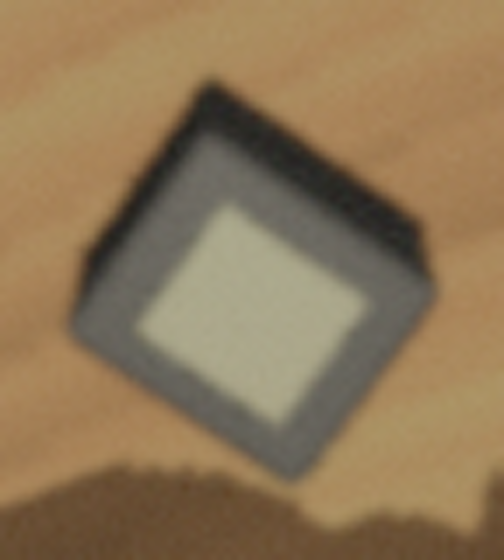

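```bash
python3 - <<'E'
from h import *
q=np.array([[210,132],[435,290],[292,480],[72,325]])/7+[290,180]-.5
P=onz('w1',q,.052);print(P.mean(0))
for k in range(4):
    d=P[k]-P[k-1];print(np.linalg.norm(d),np.degrees(np.arctan2(d[1],d[0]))%180)
print(onz('w1',[[83,345]],.054))
E
```

```text
[0.5256165  0.30063031 0.052     ]
0.027537573700090006 123.96574996432027
0.031572643267632775 34.0262767506226
0.028041406344525382 123.89905152255692
0.031543491024827196 33.11117097549209
[[0.55306956 0.06222714 0.054     ]]
```

Call:
arm_command([
  [0.1,0,-1,0,0,10,0],
  [0.2,0,-2,0,0,20,0],
  [0.3,0,-3,0,0,30,0],
  [0.3,0,-4,0,0,40,0],
  [0.3,0,-5,0,0,50,0],
  [0.3,0,-5,0,0,54.5,0],
  [0.3,0,-5,0,0,54.5,0],
])

```text
time_s: 2.08
ee_pos: [0.5246, 0.3034, 0.1619]
tool_rot: [180.0, 0.0, -145.8]
wrist_force: [0.2, 0.9, 0.3]
gripper_width: 0.0854
```

```bash
python3 - <<'E'
from h import *
s=status.state();print(s['time_s'],s['ee_pos'],s['tool_rot'],s['joint_positions'])
i=grab('wrist','w2')
cv2.imwrite('pics/w2c.png',cv2.resize(i[180:340,240:400],(600,600),interpolation=2))
E
```

```text
2.075 [0.52455698 0.30339927 0.16189581] [ 1.79991372e+02  2.32261235e-02 -1.45798773e+02] [ 3.00395106e+01  2.31960948e+01  2.93767909e+00  6.97190455e+01
  1.02910151e-02 -4.16171647e+00]
```

View pics/w2.png

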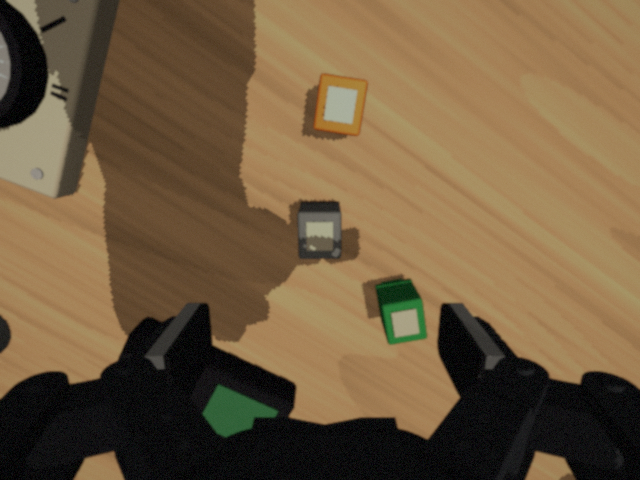

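View pics/w2c.png

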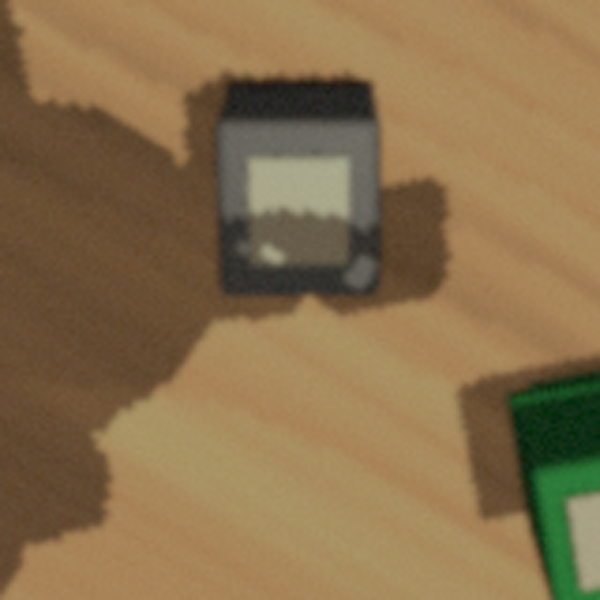

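```bash
python3 - <<'E'
from h import *
print(status.state()['ee_pos'])
q=np.array([[221,120],[380,120],[380,294],[221,294]])/3.75+[240,180]-.4
P=onz('w2',q,.052);print(P.mean(0))
for k in range(4):
    d=P[k]-P[k-1];print(np.linalg.norm(d),np.degrees(np.arctan2(d[1],d[0]))%180)
q=np.array([[248,156],[350,156],[350,266],[248,266]])/3.75+[240,180]-.4
P=onz('w2',q,.052);print(P.mean(0))
print(onz('w1',[[437,209]],.052),onz('w2',[[405,323]],.052))
E
```

```text
[0.52485166 0.30323963 0.16192108]
[0.52593712 0.30031211 0.052     ]
0.03286552934136758 33.044510024691704
0.028435825323789122 124.10730874048777
0.03286524505142527 34.80913684736287
0.029447987544918994 124.1016582958969
[0.52657475 0.30041135 0.052     ]
[[0.54561331 0.38782272 0.052     ]] [[0.54626608 0.38913841 0.052     ]]
```

Call:
arm_command([
  [0.1,-0.3,-4,0,0,0,0],
  [0.1,-0.3,-8,0,0,0,0],
  [0.1,-0.3,-11,0,0,0,0],
  [0.1,-0.3,-13,0,0,0,0],
  [0.1,-0.3,-14.2,0,0,0,0],
  [0.1,-0.3,-14.2,0,0,0,0],
  [0.1,-0.3,-14.2,0,0,0,255],
  [0.1,-0.3,-14.2,0,0,0,255],
  [0.1,-0.3,-14.2,0,0,0,255],
  [0.1,-0.3,-14.2,0,0,0,255],
  [0.1,-0.3,-14.2,0,0,0,255],
  [0.1,-0.3,-14.2,0,0,0,255],
])

```text
time_s: 3.62
ee_pos: [0.5273, 0.2993, 0.02]
tool_rot: [-180.0, 0.1, -145.9]
wrist_force: [-0.1, 0.0, 6.2]
gripper_width: 0.0297
```

```bash
python3 - <<'E'
from h import *
s=status.state();print(s)
grab('wrist','w3')
E
```

```text
{'time_s': 3.625, 'joint_positions': array([ 2.95811573e+01,  2.93950109e+01, -9.30921476e+00,  5.12251843e+01,
       -8.15544293e-03, -4.53065445e+00]), 'joint_velocities': array([ 0.00360123, -0.04683167, -0.10370177, -0.06281307, -0.01387875,
        0.0822334 ]), 'effort': array([-3.39848036e-02, -6.53067470e+01,  2.73305154e+01, -2.63385605e-01,
        1.45541260e-03, -2.26213226e-03]), 'ee_pos': array([0.52731209, 0.29927541, 0.01997326]), 'tool_rot': array([-1.79986294e+02,  6.97252525e-02, -1.45888185e+02]), 'wrist_force': array([-0.09329818,  0.0152533 ,  6.23967244]), 'ft_torque': array([-0.05443633,  0.15255745,  0.02239878]), 'gripper_width': 0.029705992452020855}
```

View pics/w3.png

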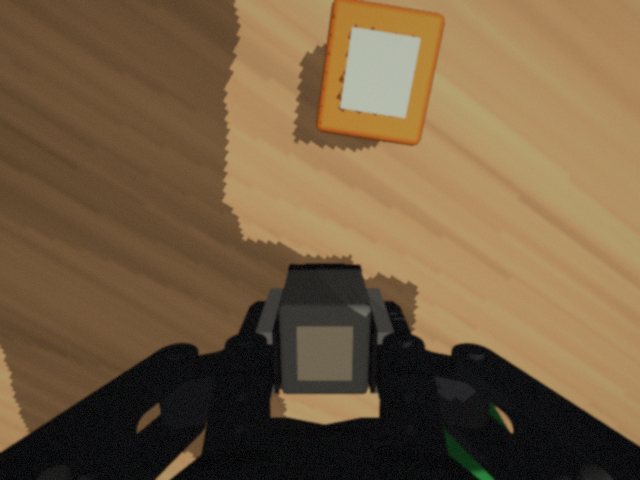

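Gripped: opening 29.7 mm against a 30 mm housing, with the relay between the pads at (325,350). Next I lift it and move to a spot with a view of the tester.

Call:
arm_command([
  [0,0,4,0,0,0,255],
  [0,0,10,0,0,0,255],
  [0,0,15,0,0,0,255],
  [2,-5,18,0,0,-5,255],
  [4,-11,18,0,0,-11,255],
  [6,-17,18,0,0,-17,255],
  [8,-22,18,0,0,-22,255],
  [10,-27,18,0,0,-22,255],
  [11,-31,18,0,0,-22,255],
  [11.5,-32,18,0,0,-22,255],
  [11.5,-32,18,0,0,-22,255],
  [11.5,-32,18,0,0,-22,255],
])

```text
time_s: 5.18
ee_pos: [0.6415, -0.0197, 0.1992]
tool_rot: [180.0, -0.0, -167.8]
wrist_force: [-0.3, 0.1, -0.2]
gripper_width: 0.0293
```

```bash
python3 - <<'E'
from h import *
s=status.state();print(s['ee_pos'],s['tool_rot'],s['joint_positions'],s['wrist_force'])
grab('wrist','w4');grab('scene','s4')
E
```

```text
[ 0.64153324 -0.01969618  0.19922648] [ 1.79982443e+02 -1.72709719e-02 -1.67821935e+02] [-1.76468340e+00  2.59384108e+01  1.29023721e+01  7.69849538e+01
  1.28783977e-02 -1.39427485e+01] [-0.32248814  0.09732078 -0.19082141]
```

View pics/w4.png

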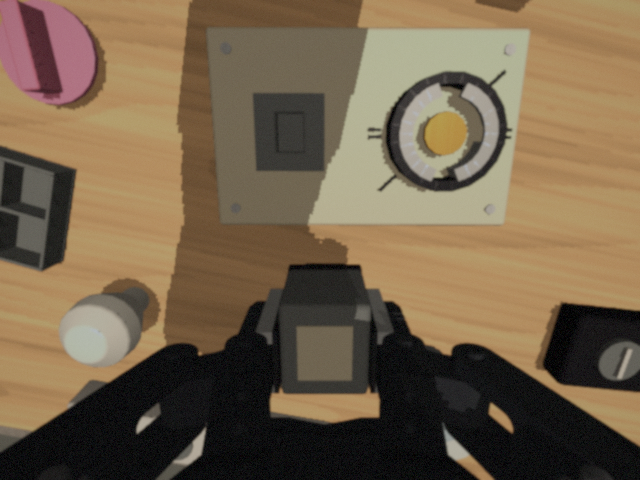

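```bash
python3 - <<'E'
from h import *
i=cv2.imread('pics/w4.png')
g=cv2.convertScaleAbs(i[80:185,240:340],alpha=2.2)
cv2.imwrite('pics/w4s.png',cv2.resize(g,None,fx=5.5,fy=5.5,interpolation=2))
g=cv2.convertScaleAbs(i[60:200,370:520],alpha=1.2)
cv2.imwrite('pics/w4k.png',cv2.resize(g,None,fx=4,fy=4,interpolation=2))
g=cv2.convertScaleAbs(i[255:400,265:385],alpha=2.5)
cv2.imwrite('pics/w4r.png',cv2.resize(g,None,fx=4,fy=4,interpolation=2))
c=onz('w4',[[207.5,28],[529.5,29],[504.5,224],[220.5,224]],.03)
print(c,c.mean(0))
for k in range(4):
    d=c[k]-c[k-1];print(np.linalg.norm(d),np.degrees(np.arctan2(d[1],d[0]))%180)
E
```

```text
[[ 0.52139696 -0.13276858  0.03      ]
 [ 0.47260776  0.09744176  0.03      ]
 [ 0.61593554  0.1289007   0.03      ]
 [ 0.66566852 -0.103395    0.03      ]] [ 0.5689022  -0.00245528  0.03      ]
0.1472314223755428 11.508084823498336
0.2353235757391797 101.96582120548696
0.1467396328109905 12.379515546793545
0.23755980245072333 102.08422272241025
```

View pics/w4s.png

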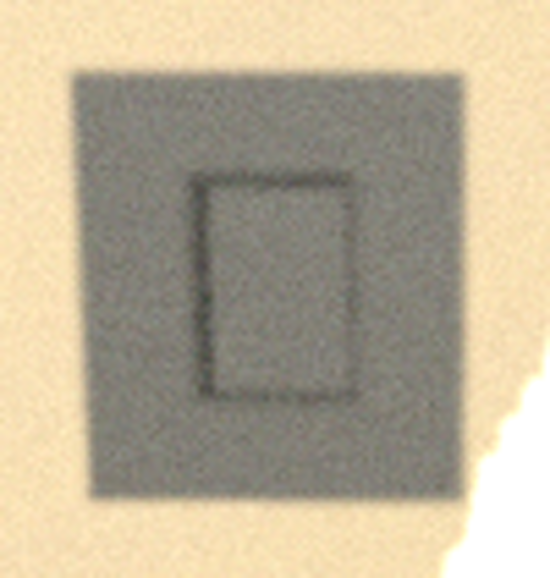

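View pics/w4k.png

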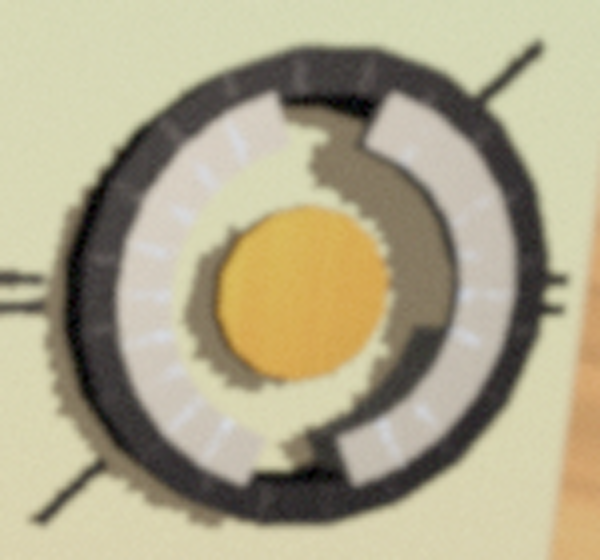

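View pics/w4r.png

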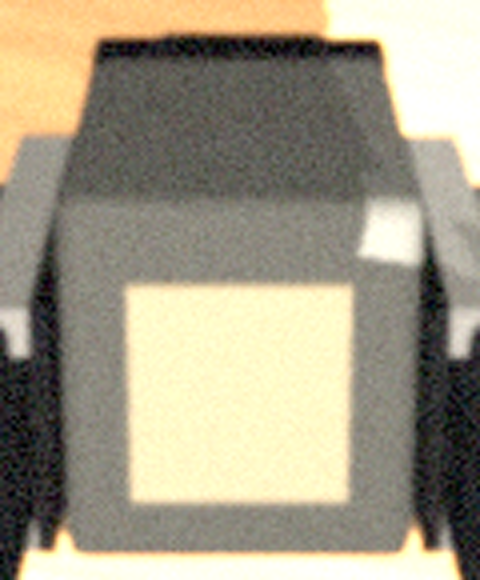

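```bash
python3 - <<'E'
from h import *
def rep(n,q,z):
    P=onz('w4',q,z);print(n,P.mean(0).round(4))
    for k in range(len(P)):
        d=P[k]-P[k-1];print('  ',round(np.linalg.norm(d),4),(np.degrees(np.arctan2(d[1],d[0]))%180).round(1))
    return P
f=lambda a,s,o:(np.array(a)+.5)/s+o-.5
b=rep('block',f([[73,72],[463,72],[461,498],[92,498]],5.5,[240,80]),.046).mean(0)
rep('hole',f([[195,178],[355,180],[355,398],[203,398]],5.5,[240,80]),.046)
K=rep('notch corners',f([[283,95],[388,93],[352,487],[250,487]],4,[370,60]),.054).mean(0)
rep('ringLR',f([[116,295],[518,292]],4,[370,60]),.054)
rep('brass',f([[303,292]],4,[370,60]),.047)
print('dist',np.linalg.norm((K-b)[:2]),np.degrees(np.arctan2(*(K-b)[[1,0]])))
r=rep('ridge far top',f([[60,200],[418,198],[412,550],[70,550]],4,[265,255]),.1992+.032)
l=rep('label',f([[127,285],[353,285],[350,502],[131,502]],4,[265,255]),.1992+.032)
s=status.state();T=R.from_euler('xyz',s['tool_rot'],degrees=True).as_matrix()
print('relay in tool',(r.mean(0)-s['ee_pos'])@T,(l.mean(0)-s['ee_pos'])@T)
E
```

```text
block [ 0.5807 -0.0596  0.046 ]
   0.0554 11.9
   0.0512 102.1
   0.0554 11.8
   0.0512 102.1
hole [ 0.5805 -0.059   0.046 ]
   0.0286 12.3
   0.0213 101.4
   0.0284 11.3
   0.0208 102.1
notch corners [0.5573 0.0544 0.054 ]
   0.0683 11.7
   0.0183 103.2
   0.0687 12.3
   0.0191 102.1
ringLR [0.5567 0.0541 0.054 ]
   0.0727 102.5
   0.0727 102.5
brass [0.5566 0.0536 0.047 ]
   0.0 0.0
dist 0.116391692929741 101.63569500877337
ridge far top [ 0.6406 -0.0201  0.2312]
   0.0325 11.7
   0.0282 102.4
   0.0327 13.1
   0.029 102.1
label [ 0.642  -0.0198  0.2312]
   0.0203 11.9
   0.0181 102.1
   0.0203 12.6
   0.0184 102.1
relay in tool [ 0.00109847 -0.00027942 -0.03180257] [-0.0003056  -0.00026334 -0.03180255]
```

Call:
arm_command([
  [-3,-2,0,0,0,0,255],
  [-6,-3.9,-2,0,0,0,255],
  [-6,-3.9,-6,0,0,0,255],
  [-6,-3.9,-10,0,0,0,255],
  [-6,-3.9,-11.5,0,0,0,255],
  [-6,-3.9,-11.5,0,0,0,255],
  [-6,-3.9,-11.5,0,0,0,255],
])

```text
time_s: 6.15
ee_pos: [0.5829, -0.0597, 0.0858]
tool_rot: [-180.0, 0.1, -167.9]
wrist_force: [-0.1, -0.6, 0.2]
gripper_width: 0.0294
```

```bash
python3 - <<'E'
from h import *
s=status.state();print(s['ee_pos'],s['tool_rot'],s['wrist_force'])
i=grab('wrist','w5');j=grab('side','d5')
cv2.imwrite('pics/w5b.png',cv2.convertScaleAbs(i,alpha=2))
cv2.imwrite('pics/d5c.png',cv2.resize(j[200:320,260:420],None,fx=4,fy=4,interpolation=2))
E
```

```text
[ 0.58293733 -0.05970149  0.08575922] [-1.79956849e+02  1.17512638e-01 -1.67857393e+02] [-0.08197663 -0.60430711  0.16866823]
```

View pics/w5b.png

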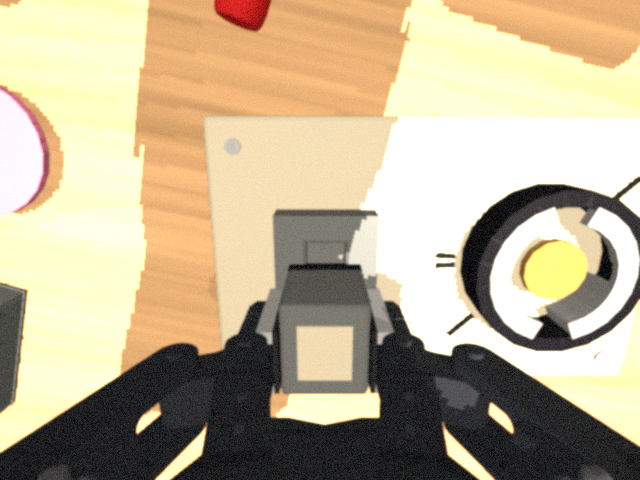

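View pics/d5c.png

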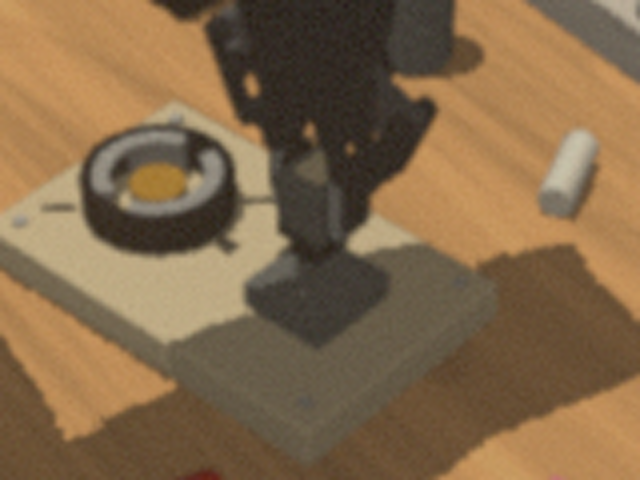

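```bash
python3 - <<'E'
from h import *
s=status.state();print(s['ee_pos'])
i=cv2.imread('pics/w5.png');cv2.imwrite('pics/w5c.png',cv2.resize(cv2.convertScaleAbs(i[195:285,260:390],alpha=2.2),None,fx=6,fy=6,interpolation=2))
E
```

```text
[ 0.58288469 -0.05987752  0.08573274]
```

View pics/w5c.png

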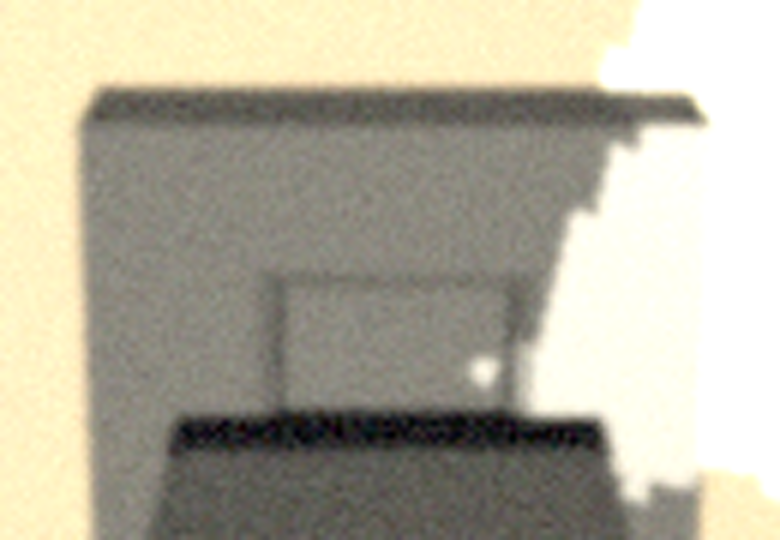

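```bash
python3 - <<'E'
from h import *
s=status.state();T=R.from_euler('xyz',s['tool_rot'],degrees=True).as_matrix()
f=lambda a:(np.array(a)+.5)/6+[260,195]-.5
for n,q,z in(('block',[[83,122],[705,122]],.046),('hole',[[265,273],[525,275]],.046),('housbot',[[172,420],[602,420]],s['ee_pos'][2]-.008),('houstop',[[(281-260)*6,(304-195)*6],[(369-260)*6,(304-195)*6]],s['ee_pos'][2]+.032)):
    P=onz('w5',f(q),z);print(n,P.round(4),((P-s['ee_pos'])@T).round(4))
E
```

```text
block [[ 0.5586 -0.0904  0.046 ]
 [ 0.5481 -0.0412  0.046 ]] [[ 0.0302 -0.0247  0.0397]
 [ 0.0302  0.0256  0.0396]]
hole [[ 0.568  -0.0736  0.046 ]
 [ 0.5637 -0.0526  0.046 ]] [[ 0.0175 -0.0102  0.0397]
 [ 0.0173  0.0112  0.0397]]
housbot [[ 0.5703 -0.078   0.0777]
 [ 0.5641 -0.0488  0.0777]] [[ 0.0161 -0.0151  0.008 ]
 [ 0.0161  0.0147  0.008 ]]
houstop [[ 0.5686 -0.0771  0.1177]
 [ 0.5628 -0.05    0.1177]] [[ 0.0175 -0.0139 -0.032 ]
 [ 0.0175  0.0139 -0.0321]]
```

Call:
arm_command([
  [-0.24,0.02,0,0,0,0,255],
  [-0.24,0.02,-0.8,0,0,0,255],
  [-0.24,0.02,-1.5,0,0,0,255],
  [-0.24,0.02,-2.0,0,0,0,255],
  [-0.24,0.02,-2.3,0,0,0,255],
  [-0.24,0.02,-2.3,0,0,0,255],
])

```text
time_s: 7.0
ee_pos: [0.5802, -0.0597, 0.061]
tool_rot: [-180.0, 0.1, -167.9]
wrist_force: [5.2, 1.2, -2.6]
gripper_width: 0.0291
```

Call:
arm_command([
  [0.08,0.02,-0.2,0,0,0,255],
  [0.08,0.02,-0.5,0,0,0,255],
  [0.08,0.02,-0.75,0,0,0,255],
  [0.08,0.02,-0.85,0,0,0,255],
  [0.08,0.02,-0.9,0,0,0,255],
])

```text
time_s: 7.62
ee_pos: [0.5803, -0.0595, 0.0539]
tool_rot: [-180.0, 0.1, -167.9]
wrist_force: [-5.1, 0.5, 21.2]
gripper_width: 0.0292
```

Call:
arm_command([
  [0,0,0,0,0,0,100],
  [0,0,0,0,0,0,60],
  [0,0,0,0,0,0,60],
  [0,0,2,0,0,0,60],
  [0,0,5,0,0,0,30],
  [2,0,10,0,0,0,0],
  [5,0,12,0,0,0,0],
  [7,0,12,0,0,0,0],
  [7,0,12,0,0,0,0],
])

```text
time_s: 8.75
ee_pos: [0.6509, -0.0595, 0.1715]
tool_rot: [180.0, -0.0, -167.9]
wrist_force: [-0.4, -0.2, -0.3]
gripper_width: 0.0854
```

```bash
python3 - <<'E'
from h import *
s=status.state();print(s['ee_pos'],s['tool_rot'],s['wrist_force'])
i=grab('wrist','w6');j=grab('side','d6')
cv2.imwrite('pics/w6b.png',cv2.convertScaleAbs(i,alpha=1.5))
cv2.imwrite('pics/d6c.png',cv2.resize(j[200:320,260:420],None,fx=4,fy=4,interpolation=2))
E
```

```text
[ 0.65091718 -0.05950468  0.17150144] [ 1.79997819e+02 -3.07447902e-02 -1.67878207e+02] [-0.44634228 -0.21619868 -0.33174939]
```

View pics/w6b.png

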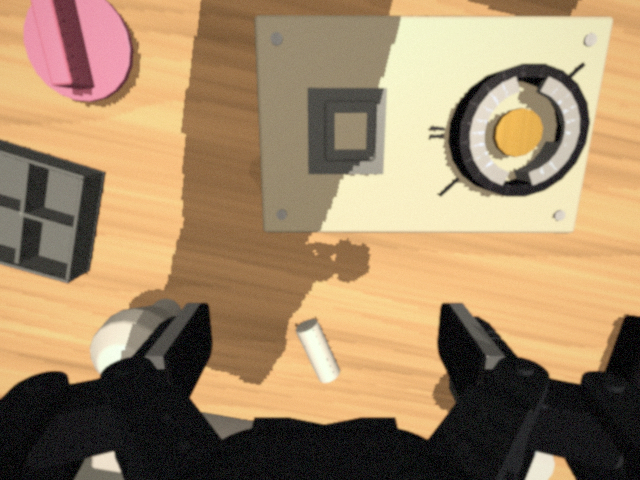

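View pics/d6c.png

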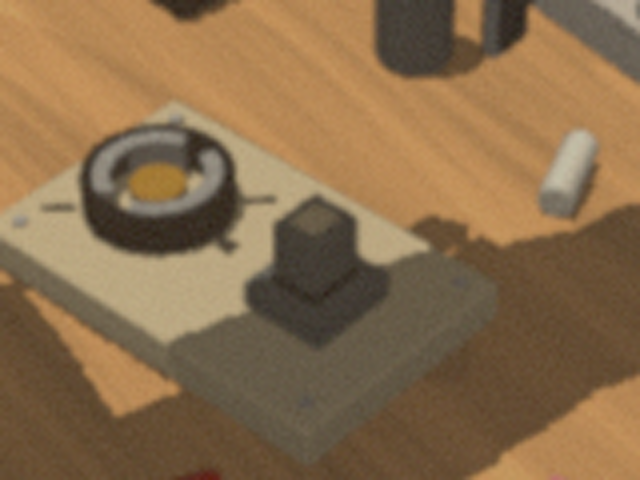

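```bash
python3 - <<'E'
from h import *
j=cv2.imread('pics/d6.png');k=cv2.imread('pics/w6.png')
a=cv2.resize(cv2.convertScaleAbs(j[245:290,318:362],alpha=2.5),(396,405),interpolation=2)
b=cv2.resize(cv2.convertScaleAbs(k[80:182,300:400],alpha=2.2),(396,405),interpolation=2)
cv2.imwrite('pics/c6.png',np.hstack([a,b]))
E
```

```text
(no output)
```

View pics/c6.png

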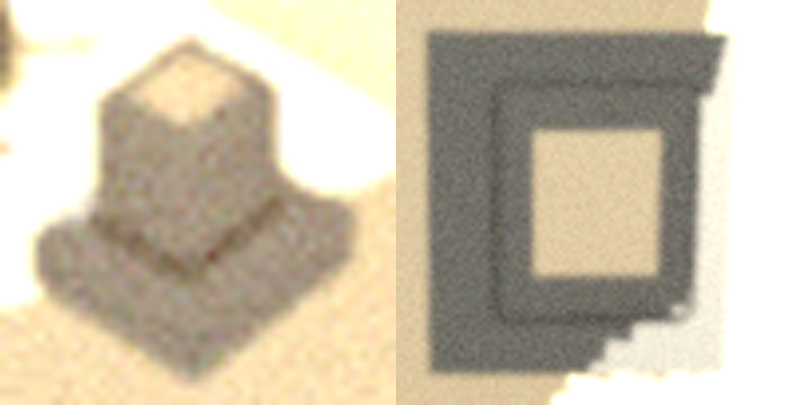

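The relay stands upright and flush, at (350,131) in the brightened wrist view. When it seated, the TCP height put its origin at 33.9 mm; fully home is 34 mm. Now the cap.

Call:
arm_command([
  [-3,-4,2,0,0,0,0],
  [-7,-9,2,0,0,0,0],
  [-11,-14,2,0,0,0,0],
  [-14,-18,2,0,0,0,0],
  [-15,-20,2,0,0,0,0],
  [-15,-20,2,0,0,0,0],
  [-15,-20,2,0,0,0,0],
])

```text
time_s: 9.72
ee_pos: [0.4999, -0.2589, 0.1922]
tool_rot: [180.0, -0.0, -167.9]
wrist_force: [1.1, -1.0, 0.3]
gripper_width: 0.0851
```

```bash
python3 - <<'E'
from h import *
s=status.state();print(s['ee_pos'],s['tool_rot'],s['wrist_force'],s['joint_positions'])
i=grab('wrist','w7')
E
```

```text
[ 0.49992332 -0.25890869  0.1921979 ] [ 1.79977570e+02 -8.33913718e-03 -1.67891060e+02] [ 1.09538668 -0.95292267  0.27088716] [-2.73860364e+01  1.82448339e+01 -9.36497482e-02  7.16822169e+01
  1.20046554e-02 -3.94949770e+01]
```

View pics/w7.png

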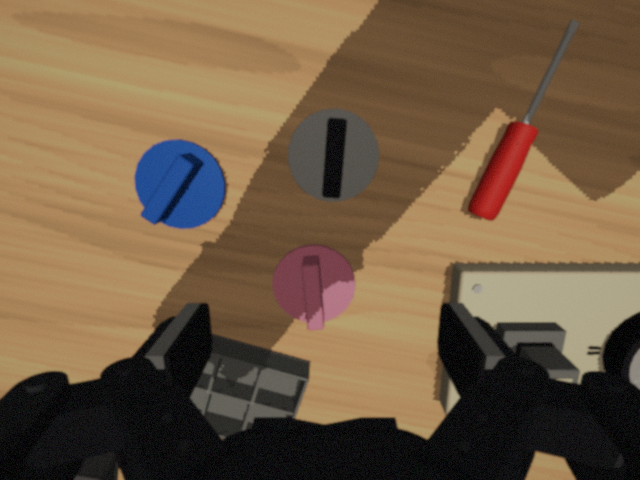

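The wanted cap, metal disc with a black bar, is at (334,155). Blue at (181,184) and pink at (314,284) stay put.

```bash
python3 - <<'E'
from h import *
i=cv2.imread('pics/w7.png')
c=cv2.resize(cv2.convertScaleAbs(i[100:212,278:390],alpha=2.5),None,fx=5,fy=5,interpolation=2)
cv2.imwrite('pics/w7c.png',c)
h=cv2.cvtColor(i,cv2.COLOR_BGR2HSV)
m=np.zeros(i.shape[:2],np.uint8);m[100:212,278:390]=((h[...,1]<75))[100:212,278:390]*255
m=cv2.morphologyEx(m,cv2.MORPH_CLOSE,np.ones((9,9)))
m=cv2.morphologyEx(m,cv2.MORPH_OPEN,np.ones((5,5)))
cs=max(cv2.findContours(m,0,cv2.CHAIN_APPROX_NONE)[0],key=cv2.contourArea)
e=cv2.fitEllipse(cs);print(e)
P=onz('w7',cs.reshape(-1,2),.020);print(P.mean(0),cv2.minEnclosingCircle((P[:,:2]*1000).astype(np.float32)))
E
```

```text
((332.939697265625, 154.61732482910156), (89.87086486816406, 91.6922378540039), 10.015458106994629)
[ 0.44966662 -0.26261981  0.02      ] ((450.3202819824219, -262.507568359375), 36.5593376159668)
```

View pics/w7c.png

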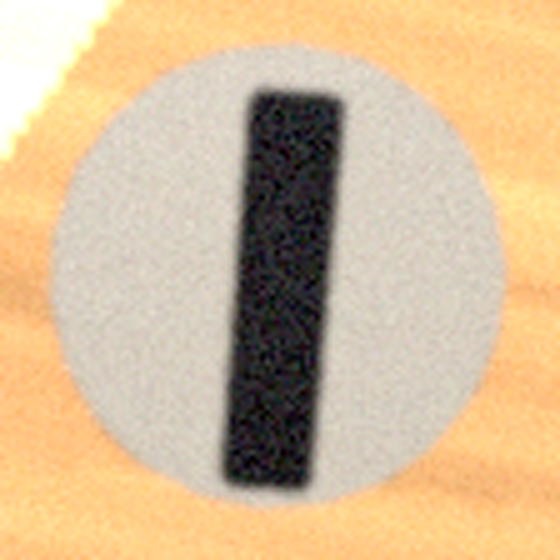

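```bash
python3 - <<'E'
from h import *
f=lambda a:(np.array(a)+.5)/5+[278,100]-.5
P=onz('w7',f([[252,93],[343,97],[308,489],[224,484]]),.048);print(P.mean(0))
for k in range(4):
    d=P[k]-P[k-1];print(round(np.linalg.norm(d),4),(np.degrees(np.arctan2(d[1],d[0]))%180).round(1))
E
```

```text
[ 0.45035362 -0.26243722  0.048     ]
0.0564 7.9
0.013 99.6
0.0566 7.6
0.0127 98.6
```

Call:
arm_command([
  [-2.5,-0.2,-4,0,0,-2,0],
  [-5,-0.36,-8,0,0,-4.3,0],
  [-5,-0.36,-11,0,0,-4.3,0],
  [-5,-0.36,-14,0,0,-4.3,0],
  [-5,-0.36,-15,0,0,-4.3,0],
  [-5,-0.36,-15,0,0,-4.3,0],
])

```text
time_s: 10.52
ee_pos: [0.4504, -0.2625, 0.0421]
tool_rot: [180.0, -0.0, -172.1]
wrist_force: [0.7, 0.5, -0.1]
gripper_width: 0.0853
```

```bash
python3 - <<'E'
from h import *
s=status.state();print(s['ee_pos'],s['tool_rot'],s['wrist_force'])
i=grab('wrist','w8');cv2.imwrite('pics/w8b.png',cv2.convertScaleAbs(i,alpha=2))
E
```

```text
[ 0.45041798 -0.26247034  0.04212299] [ 1.79969132e+02 -4.30561711e-02 -1.72125635e+02] [ 0.73903151  0.52968748 -0.0707467 ]
```

View pics/w8b.png

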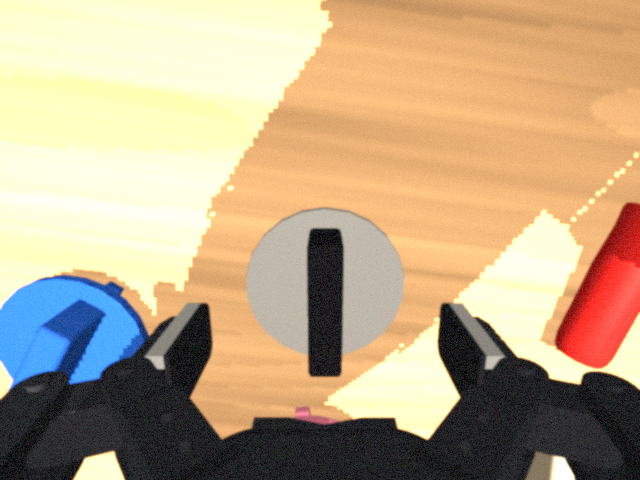

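Call:
arm_command([
  [0,0,-1.0,0,0,0,0],
  [0,0,-1.9,0,0,0,0],
  [0,0,-1.9,0,0,0,100],
  [0,0,-1.9,0,0,0,255],
  [0,0,-1.9,0,0,0,255],
  [0,0,-1.9,0,0,0,255],
  [0,0,-1.9,0,0,0,255],
  [0,0,-1.9,0,0,0,255],
  [0,0,-1.9,0,0,0,255],
  [0,0,-1.9,0,0,0,255],
])

```text
time_s: 11.82
ee_pos: [0.4505, -0.2633, 0.0236]
tool_rot: [-180.0, 0.0, -172.2]
wrist_force: [-0.8, -0.5, 5.1]
gripper_width: 0.0131
```

Call:
arm_command([
  [0,0,4,0,0,0,255],
  [0,0,10,0,0,0,255],
  [1,2,15,0,0,0,255],
  [4,6,17.5,0,0,0,255],
  [7,11,17.5,0,0,2,255],
  [10,16,17.5,0,0,4.2,255],
  [13,21,17.5,0,0,4.2,255],
  [16,26,17.5,0,0,4.2,255],
  [18,29,17.5,0,0,4.2,255],
  [19,30,17.5,0,0,4.2,255],
  [19,30,17.5,0,0,4.2,255],
  [19,30,17.5,0,0,4.2,255],
])

```text
time_s: 13.32
ee_pos: [0.6396, 0.0357, 0.1981]
tool_rot: [-180.0, -0.1, -168.0]
wrist_force: [0.2, 0.0, -2.5]
gripper_width: 0.013
```

```bash
python3 - <<'E'
from h import *
s=status.state();print(s['ee_pos'],s['tool_rot'],s['wrist_force'],s['gripper_width'])
i=grab('wrist','w9');cv2.imwrite('pics/w9b.png',cv2.convertScaleAbs(i,alpha=1.5))
E
```

```text
[0.63957542 0.03572042 0.19813853] [-1.79985400e+02 -5.07702849e-02 -1.68045017e+02] [ 0.19866162  0.02631463 -2.4811679 ] 0.012988039841016968
```

View pics/w9b.png

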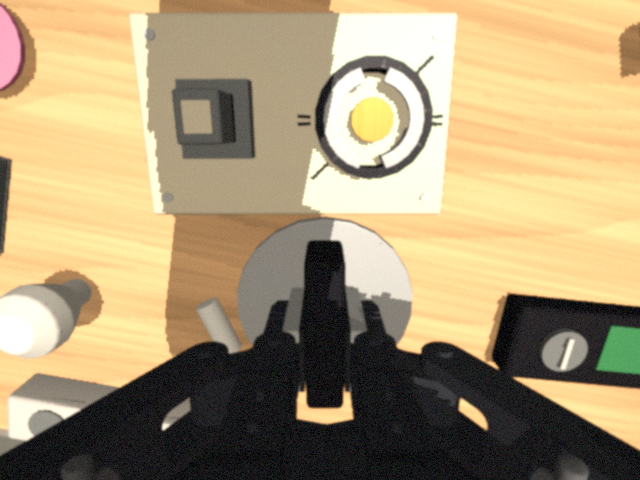

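```bash
python3 - <<'E'
from h import *
i=cv2.imread('pics/w9.png')
a=cv2.resize(cv2.convertScaleAbs(i[45:190,290:450],alpha=1.2),None,fx=4.5,fy=4,interpolation=2)
a=cv2.resize(i[45:190,290:450],None,fx=4,fy=4,interpolation=2);cv2.imwrite('pics/w9k.png',a)
b=cv2.resize(cv2.convertScaleAbs(i[210:420,230:420],alpha=2.5),None,fx=2.8,fy=2.8,interpolation=2);cv2.imwrite('pics/w9r.png',b)
E
```

```text
(no output)
```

View pics/w9k.png

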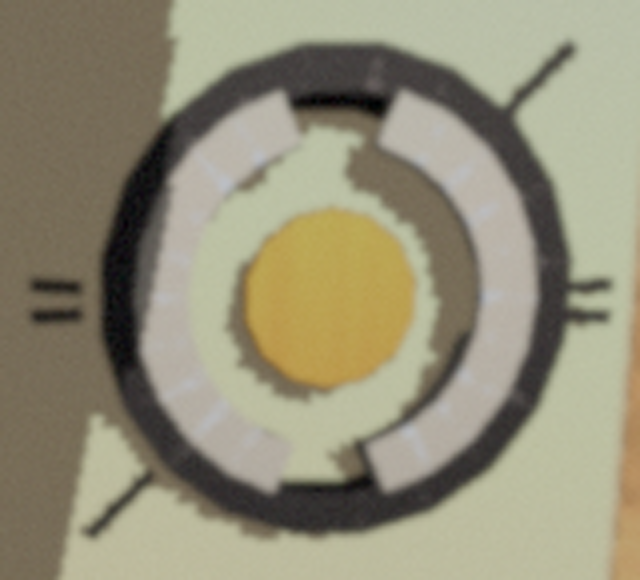

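View pics/w9r.png

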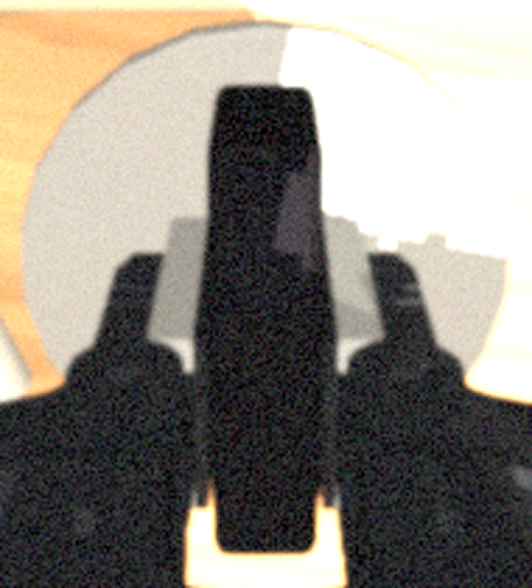

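```bash
python3 - <<'E'
from h import *
from scipy.optimize import least_squares
s=status.state();t=s['ee_pos'];T=R.from_euler('xyz',s['tool_rot'],degrees=True).as_matrix()
f=lambda a,k,o:(np.array(a)+.5)/k+o-.5
P=onz('w9',f([[293,90],[402,90],[383,492],[277,490]],4,[290,45]),.054);print('notch',P.mean(0))
for k in range(4):
    d=P[k]-P[k-1];print(round(np.linalg.norm(d),4),(np.degrees(np.arctan2(d[1],d[0]))%180).round(1))
q=f([[22,240],[75,107],[265,24],[505,262]],2.8,[230,210])
for z in(t[2]-.0036,):
    D=onz('w9',q,z);r=least_squares(lambda p:np.hypot(D[:,0]-p[0],D[:,1]-p[1])-.037,t[:2]);print('disc',r.x,r.fun)
    print('tool',(np.r_[r.x,z]-t)@T)
B=onz('w9',f([[216,88],[315,88],[315,550],[216,550]],2.8,[230,210]),t[2]+.0244);print(((B-t)@T).round(4))
E
```

```text
notch [0.55670885 0.05446312 0.054     ]
0.068 11.0
0.0188 101.9
0.0684 11.6
0.0196 100.8
disc [0.63996215 0.03535087] [-0.00101777 -0.00018237  0.00029001 -0.00114426]
tool [-0.00029971 -0.0002978   0.00359993]
[[ 0.0359 -0.0057 -0.0244]
 [ 0.0359  0.0056 -0.0244]
 [-0.027   0.0064 -0.0244]
 [-0.027  -0.0066 -0.0244]]
```

Call:
arm_command([
  [-3,0.6,0,0,0,0,255],
  [-7,1.5,-2,0,0,0,255],
  [-8.3,1.86,-5,0,0,0,255],
  [-8.3,1.86,-8,0,0,0,255],
  [-8.3,1.86,-9.8,0,0,0,255],
  [-8.3,1.86,-9.8,0,0,0,255],
  [-8.3,1.86,-9.8,0,0,0,255],
])

```text
time_s: 14.25
ee_pos: [0.5576, 0.0549, 0.1013]
tool_rot: [-180.0, 0.1, -168.0]
wrist_force: [-0.0, -0.9, -0.8]
gripper_width: 0.0129
```

```bash
python3 - <<'E'
from h import *
s=status.state();print(s['ee_pos'],s['tool_rot'],s['wrist_force'])
i=grab('wrist','w10');j=grab('side','d10');k=grab('scene','s10')
cv2.imwrite('pics/d10c.png',np.hstack([cv2.resize(j[200:300,250:350],(400,400),interpolation=2),cv2.resize(k[200:300,300:400],(400,400),interpolation=2)]))
E
```

```text
[0.55761788 0.05492369 0.10128414] [-1.79982559e+02  6.85033759e-02 -1.68036207e+02] [-0.04871946 -0.85969417 -0.81749888]
```

View pics/w10.png

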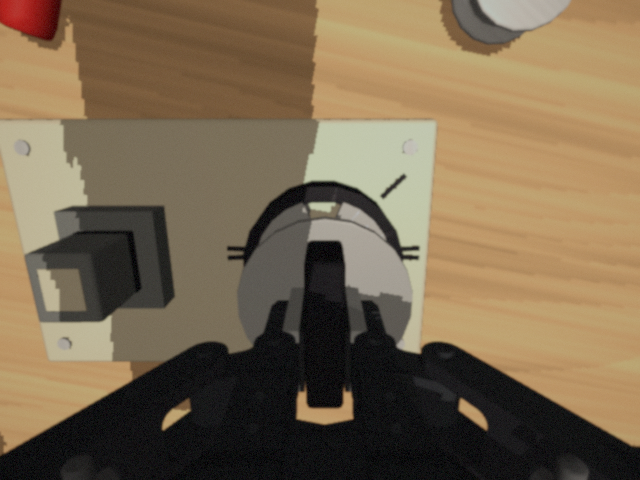

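View pics/d10c.png

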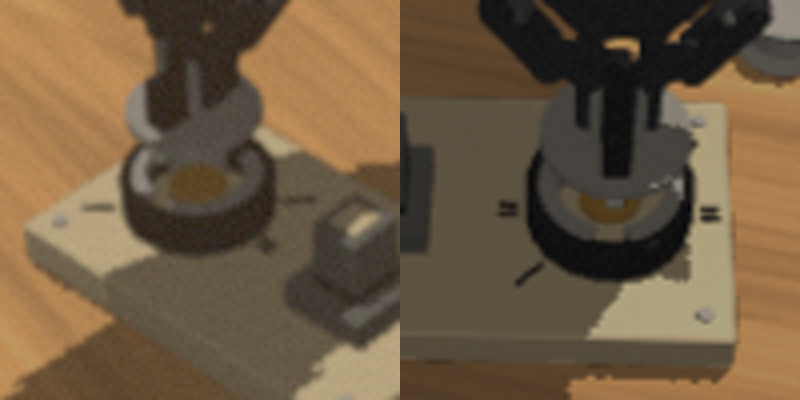

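Call:
arm_command([
  [-0.08,-0.05,0,0,0,0,255],
  [-0.08,-0.05,-0.9,0,0,0,255],
  [-0.08,-0.05,-1.8,0,0,0,255],
  [-0.08,-0.05,-2.4,0,0,0,255],
  [-0.08,-0.05,-2.7,0,0,0,255],
  [-0.08,-0.05,-2.8,0,0,0,255],
  [-0.08,-0.05,-2.8,0,0,0,255],
])

```text
time_s: 15.28
ee_pos: [0.5566, 0.055, 0.0723]
tool_rot: [-180.0, 0.0, -168.0]
wrist_force: [0.1, -0.2, -1.4]
gripper_width: 0.0126
```

Call:
arm_command([
  [0,-0.03,-0.3,0,0,0,255],
  [0,-0.05,-0.6,0,0,0,255],
  [0,-0.05,-0.75,0,0,0,255],
  [0,-0.05,-0.85,0,0,0,255],
  [0,-0.05,-0.85,0,0,0,255],
])

```text
time_s: 15.9
ee_pos: [0.5568, 0.0546, 0.0639]
tool_rot: [-180.0, 0.0, -168.0]
wrist_force: [0.9, 2.4, 3.2]
gripper_width: 0.013
```

Call:
arm_command([
  [0,0.02,0,0,0,-4,255],
  [0,0.02,0,0,0,-9,255],
  [0,0.02,0,0,0,-15,255],
  [0,0.02,0,0,0,-20,255],
  [0,0.02,0,0,0,-25,255],
  [0,0.02,0,0,0,-25,255],
])

```text
time_s: 16.65
ee_pos: [0.5564, 0.0543, 0.0638]
tool_rot: [-180.0, 0.0, 167.0]
wrist_force: [0.7, 0.3, 3.9]
gripper_width: 0.013
```

Call:
arm_command([
  [0.02,0.02,0,0,0,-5,255],
  [0.02,0.02,0,0,0,-10,255],
  [0.02,0.02,0,0,0,-15,255],
  [0.02,0.02,0,0,0,-18,255],
  [0.02,0.02,0,0,0,-20,255],
  [0.02,0.02,0,0,0,-20,255],
  [0.02,0.02,0,0,0,-20,255],
])

```text
time_s: 17.52
ee_pos: [0.5567, 0.0548, 0.0638]
tool_rot: [-180.0, 0.0, 147.1]
wrist_force: [0.6, -0.4, 2.5]
gripper_width: 0.0127
```

```bash
python3 - <<'E'
from h import *
s=status.state();print(s['ee_pos'],s['tool_rot'],s['wrist_force'],s['ft_torque'])
i=grab('wrist','w11');cv2.imwrite('pics/w11b.png',cv2.convertScaleAbs(i,alpha=2));k=grab('scene','s11');j=grab('side','d11')
cv2.imwrite('pics/d11c.png',np.hstack([cv2.resize(j[200:300,250:350],(400,400),interpolation=2),cv2.resize(k[200:300,300:400],(400,400),interpolation=2)]))
E
```

```text
[0.55665926 0.05475128 0.06379692] [-1.79983739e+02  9.36638174e-03  1.47077150e+02] [ 0.60154711 -0.35362335  2.4563068 ] [-0.20644117  0.01365943  0.02289446]
```

View pics/w11b.png

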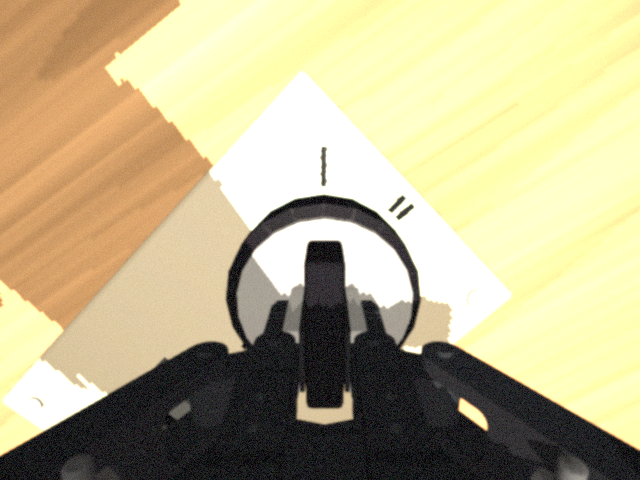

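View pics/d11c.png

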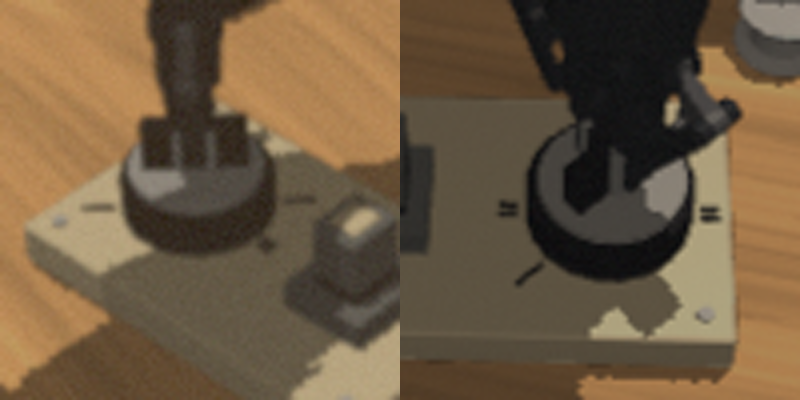

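```bash
python3 - <<'E'
from h import *
s=status.state();t=s['ee_pos'];T=R.from_euler('xyz',s['tool_rot'],degrees=True).as_matrix()
P=onz('w11',[[323.5,147],[323.5,184]],.032);d=P[0]-P[1]
print('rib',P,np.degrees(np.arctan2(d[1],d[0])),'radial',np.degrees(np.arctan2(P[0,1]-t[1],P[0,0]-t[0])))
i=cv2.imread('pics/w11.png');m=(cv2.cvtColor(i,6)<28)
for y in(244,250,256,262,400,404):
    x=np.where(m[y,290:360])[0]+290;print(y,x.min(),x.max())
B=onz('w11',[[324.5,246],],t[2]+.0);C=onz('w11',[[324.3,404]],t[2]+.0244)
d=B[0]-C[0];print('bar',np.degrees(np.arctan2(d[1],d[0])),'tool x',np.degrees(np.arctan2(T[1,0],T[0,0])),s['time_s'],s['joint_velocities'])
E
```

```text
rib [[0.50384756 0.08846299 0.032     ]
 [0.51755114 0.07955006 0.032     ]] 146.95967765703608 radial 147.43003095454483
244 309 339
250 308 341
256 307 341
262 306 342
400 290 359
404 290 359
bar 146.91694271641063 tool x 147.04304105750145 17.675 [ 0.03912463  0.04829961  0.01284208 -0.03526343 -0.020447    0.21888479]
```

The rib points at 147.0° and the bar at 146.9°, the cap is pressed down at about 4–5 N, and the arm is still. I'm handing in.

```bash
python3 - <<'E'
from bench import ticket
print(ticket.sign_off())
E
```

```text
the job is handed in; nothing more can be done
None
```

I plugged in and released the relay, turned the cap to the 45-degree position, and handed the job in at about 17.7 s with the gripper still holding the cap there.

- **Relay:** The grey relay went into the socket until it met about 21 N. Its origin was then 33.9 mm above the bench; fully home is 34 mm. After I let go, the wrist and side pictures showed it upright and flush. The side picture is too coarse to rule out a 1–2 mm gap, so "fully home" rests mainly on that height.
- **Cap:** The metal cap with the black bar went through the notches without contact force. I pressed it down until its origin was about 40 mm above the bench, which is right down, then turned it 45 degrees clockwise. I did not turn it further, so it never reached the lock.
- **Last check:** The bar points at 146.9° and the single rib at 147.0°. The arm was still, and the spring push was about 4–5 N after allowing for the sensor's offset. I left the cap pressed down against its spring.
- **Disagreements:** The fixed side camera placed points 15–25 mm away from where the scene camera did, so I used the wrist camera for every measurement that mattered. Those agreed to about 1 mm. Nothing touched the other things on the bench as far as I saw, though I took no final picture of the whole bench to check.

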